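Put the spanner back under the divider flap of the knife-change case

ROBOT

A 6-joint arm with a two-finger parallel gripper is mounted at the origin on a cart in front of the work surface, level with it; the furniture and walls round the work are solid. World frame = base frame: x ahead of the robot, y to its left, z up, the work surface at z = 0. Lengths are in m, angles in degrees, forces in N, time in s.
With the tool pointing down it reaches from about 0.4 to 0.825 m from the base axis. Payload 7 kg.
Tool frame: the origin (TCP) lies at the centre of the arm's flange, where the gripper is bolted on; the fingertips stand 178 mm ahead of it and the grasp point (between the pads) lies 159 mm ahead of it (r.tips_ahead is the z of the fingertips in the tool frame, in m); z points along the fingers, y is the line along which they close (so a half turn about z gives the same grasp; the last joint's range is limited). The gripper opens to 88 mm and grips with 3 to 60 N. Pads are 19 mm wide; open, the fingers measure 130 mm over their backs; the gripper's body (78 mm by 193 mm) begins 47 mm behind the grasp point.
Start: joints at [84.402, 20.546, 0.682, 0, -70.136, -16.507], TCP at [0.254, 0.625, 0.405] pointing down, gripper open.
Joint ranges: [-176.03, 176.03], [-82.01, 121.73], [-58.28, 71.71], [-173.87, 95.51], [-174.79, -0.11], [-173.66, 173.66]. Speed limits (degrees/s): [136.94, 136.94, 172.46, 180, 180, 180].

INTERFACE

Orientations are given as [roll, pitch, yaw] about the fixed x, y, z axes, in that order (R = Rz(yaw) Ry(pitch) Rx(roll)).
In Python, from plant import r gives the robot as it stands. The module is installed in compiled form; this text tells all that it offers.
- The arm moves only by the shell command python3 -m pendant 'ROWS' [FORCE]. ROWS is JSON, a list that holds one entry, the list of rows, each a list of 7 numbers: the shift along the tool's x, y, z in m, then the turn, a rotation vector about the tool's x, y, z in degrees, then the gripper command: -1 is shut, 1 is fully open, values between are in proportion. A call has 1 to 5 rows; each row is the pose to reach, as a shift and turn from the pose commanded when the call began, along the tool's axes at that moment; what a row does not reach only later rows make up. A row lasts 1/10 s, in which the tool goes at most 50 mm and 8.59 degrees, less where a joint would pass 70% of its speed; a pose out of reach is approached as far as the arm can. A call with a gripper value outside its range is refused whole. The fingers move at their own pace and stop on an object; FORCE is the grip in N (left out, the last holds). Time passes only in rows, so rows that repeat a pose let the fingers close. It gives the time, the measured TCP pose, the force, the opening and the grip force at its end, in the units of the state.
- r.get_state(): the state, without advancing time (a new reading comes with each control period).
- r.capture(name): name is "scene" or "side" or "wrist"; returns the picture (420x560x3 uint8, red, green, blue); there is no depth.
- r.camera_params(name): a dict with "fx", "fy", "cx", "cy" (pixels), "R" (3x3) and "t" (3): a world point X has camera coordinates R X + t. Camera axes: x right, y down, z forward; pixel columns grow to the right and rows downward; lengths in m; the calibration is good to about 2 mm. A picture is of the moment at which its call begins: read the wrist's pose just before it. camera_params takes no time and is no camera call; for the wrist camera it gives the pose at the moment of the call.
- r.close_job(): hands the job in; it is judged then, once.
The state is a dict: "time_s": time; "joints": joint angles; "qd": joint speeds; "joint_torque": joint torques, N m; "tcp_pos": TCP position; "eef_rot": TCP orientation; "contact_force": force on the tool from outside, world axes, zero at the start; "moment": the same for the moment, N m; "gripper_width": finger opening in m; "gripper_force": force on a finger pad.
Only numpy, scipy, OpenCV 4.12 (cv2) and the standard library are available. Lean on these libraries where they do the work, as an engineer would, in place of code of your own. Each camera call takes 0.05 s, during which the arm holds its last target. There are 200 camera calls.

TASK

The guillotine knife is changed and the steel spanner has to go back into the lower tier of the plywood knife-change case, but somebody has parked the wooden knocking block on the hinged divider flap that covers it. First lift the block off and stand it on the table clear of the case, the same way up; then swing the flap up (it has a wire loop) until it leans back open on its stop, and lay the spanner flat on the floor of the wide bay, leaving the flap open for the rest of the kit. Set the block and the spanner down, do not drop them, and do not tip the block or knock over the oil bottle.

Things in the scene. Friction and masses are not known exactly. Their poses are not given: they have to be found in the camera images.
- knife_case: Fixed open two-tier plywood case, outside 156 (its x) x 272 (its y) x 62 mm, walls 8 mm; origin at the centre of its underside. End wall at +y (hinge end) 42 mm high; end wall at -y has a hand notch 100 mm wide down to 20 mm above the table. Cleats 6 mm wide under the flap on both side walls, 36 to 46 mm up, leave 128 mm between them. Lower tier: felt floor 140 x 256 mm, 8 mm up.
- flap_part (a joint): Angle of the aluminium divider flap (134 mm wide, 4 mm thick, 178 mm from hinge to free edge, then the wire loop): 0 rad = shut and level, top face 50 mm above the table; grows as the loop end rises, stop at 1.95 rad. Turns easily (0.25 kg, about 1 N at the loop): let go below 1.5 rad it falls shut, beyond 1.65 rad it leans back to its stop and stays.
- flap_hinge (a point): Centre of the flap's hinge line, which runs along the case's x at case y = +132 mm, 48 mm above the table. Axes as the case's.
- loop_bar (a point): Middle of the bar of the flap's steel wire loop: round, 8 mm thick, straight 60 mm along the case's x, 244 mm from the hinge line in the board's plane (shut: case y = -112 mm, 48 mm up, inside the notch). Between bar and board the loop is open, 72 x 60 mm; 36 mm of air below it. It rises on a circle about the hinge towards the case's +y, to 292 mm; it can turn between pads.
- wide_bay (a point): Centre of the lower tier's wide bay on the felt floor: case x = +16 mm, y = 0, 8 mm up; axes as the case's. The bay spans case x -38 to +70 mm and the whole 256 mm length. A rib 4 mm thick and 14 mm high at case x = -40 mm parts it from a narrow bay, where a red stick offcut lies.
- knock_block: Beech knocking block with a black rubber face, 51 (its x) x 110 (its y) x 50 mm high, about 0.4 kg; origin at the centre of its underside. Starts on the shut flap, 50 mm above the table, up to 0.45 rad askew to the case; the side walls rise 12 mm beside it. Grasp across 51 mm. The table just right of the case, towards the spanner, and left of the case has free room for it.
- spanner: Flat steel open-ended spanner, 208 mm long (its y), 8 mm thick, about 0.11 kg, flat on a black rubber mat (270 x 130 x 3 mm) right of the case; origin at the centre of its underside. Shank 17 mm wide (its x) from y = -42 to +68 mm; heads 34 mm wide (at -y) and 24 mm (at +y). The pale bone folder farther back is not wanted.
- oil_bottle: Bystander: small oil bottle with a spout, 45 mm thick, 138 mm tall, standing behind and right of the case; origin at the centre of its underside. Leave it standing.
There are look-alikes about, which are no part of the job. What is shaped like the knock_block but purple or yellow is not meant. What is shaped like the spanner but green is not meant.

How it is judged (in metres and radians):
On the way, in this order (a step that is already met when the one before it is completed fails the run):
1. the knocking block stands on the table, released and off the case, while the flap is still shut (height (world z) of knock_block between -0.006 and 0.012 m and angle between knock_block's own z axis and vertical below 0.1 rad and contact force between knock_block and knife_case below 0.1 N and contact force between knock_block and the fingers below 0.1 N and linear speed of knock_block below 0.03 m/s and value of joint flap_part below 0.2 rad), for 0.2 s.
2. the flap is swung up past upright, and the spanner is not yet in the case (value of joint flap_part above 1.7 rad and horizontal distance between spanner and wide_bay above 0.1 m), for 0.2 s.
At the end, for the whole second after the job is handed in: Spanner at rest flat (0.08 rad) on the wide bay's floor: origin under 14 mm up in the case's frame, x -30 to 62 mm, y within 35 mm; flap open past 1.7 rad; knocking block level (0.1 rad), still, on the table and off the case; oil bottle standing; all released (height (world z) of knock_block between -0.006 and 0.012 m and angle between knock_block's own z axis and vertical below 0.1 rad and contact force between knock_block and knife_case below 0.1 N and contact force between each of knock_block, spanner and the fingers below 0.1 N and linear speed of each of knock_block, spanner below 0.03 m/s and value of joint flap_part above 1.7 rad and velocity of joint flap_part below 0.1 rad/s and z of spanner in the frame of knife_case between 0.002 and 0.014 m and angle between spanner's own z axis and vertical below 0.08 rad and x of spanner in the frame of knife_case between -0.03 and 0.062 m and y of spanner in the frame of knife_case between -0.035 and 0.035 m and angle between oil_bottle's own z axis and vertical below 0.3 rad); the robot touches nothing.
It fails at once if the knocking block is tipped over (by more than 0.5 rad) (angle between knock_block's own z axis and vertical above 0.5 rad).
It fails at once if the knocking block is dropped (falls unheld at more than 0.8 m/s, about 33 mm) (linear speed of knock_block above 0.8 m/s and contact force between knock_block and the fingers below 0.05 N).
It fails at once if the spanner is dropped (falls unheld at more than 0.8 m/s, about 33 mm) (linear speed of spanner above 0.8 m/s and contact force between spanner and the fingers below 0.05 N).
It fails at once if the oil bottle is knocked over (angle between oil_bottle's own z axis and vertical above 0.5 rad).
It also fails if it takes over 72 s, if anything falls off the work surface, if the arm or the gripper's body presses on something with over 40 N, if the wrist force passes 120 N, or if a joint passes its speed limit or range.

## Working session

There is one attempt and no reset: what is moved stays moved. The work goes in short steps, Python scripts to look and compute and a shell command to move; the robot and the scene stay as the last step left them, time stands still between calls to the robot, and variables do not carry over. Pictures are saved under pics/ and viewed, at most 10 in all, crops included, and the job is handed in when it is done.

```bash
mkdir -p pics
python3 - <<'E'
from plant import r
import cv2,numpy as np
a=r.capture("scene");b=r.capture("side");c=r.capture("wrist")
for n,i in zip(("scene","side","wrist"),(a,b,c)):
    cv2.imwrite(f"pics/{n}0.png",i[:,:,::-1])
    p=r.camera_params(n);R=np.array(p["R"]);print(n,p["fx"],p["cx"],p["cy"],-R.T@np.array(p["t"]),R.round(3).tolist())
cv2.imwrite("pics/m.png",np.vstack([np.hstack([a,b])])[:,:,::-1])
s=r.get_state();print(s)
E
```

```text
scene 522.0613630949514 281.600200468696 205.4412990009735 [-0.83283669  0.68253604  1.38854845] [[-0.443, -0.896, 0.022], [-0.583, 0.269, -0.766], [0.681, -0.353, -0.642]]
side 469.87158941405386 275.51164335867435 214.05868957616832 [ 0.55754484 -1.51406477  0.88902026] [[1.0, -0.002, -0.01], [-0.009, -0.492, -0.871], [-0.003, 0.871, -0.492]]
wrist 296.55719724286035 284.5073352279954 213.6365809284091 [0.32675216 0.59569305 0.38423372] [[-0.375, -0.927, 0.001], [-0.887, 0.359, 0.291], [-0.27, 0.108, -0.957]]
{'time_s': 0.15, 'joints': array([ 8.44017694e+01,  2.05832676e+01,  6.44504821e-01, -1.38677061e-02,
       -7.01350900e+01, -1.65070540e+01]), 'qd': array([-0.01364905, -0.03805178,  0.09152648,  0.08165998,  0.07892776,
        0.00876131]), 'joint_torque': array([-1.31379522e-03, -5.83274996e+01,  2.93286020e+01,  7.00108856e+00,
        8.74150166e-03, -1.09265543e-04]), 'tcp_pos': array([0.25396011, 0.62524846, 0.4039159 ]), 'eef_rot': array([ 1.79925487e+02, -8.48502680e-03, -2.21099998e+01]), 'contact_force': array([-1.20036678,  0.31298906, -0.2888322 ]), 'moment': array([ 0.01068146, -0.02380829, -0.01512212]), 'gripper_force': 0.0, 'gripper_width': 0.08782614080003623}
```

View pics/scene0.png

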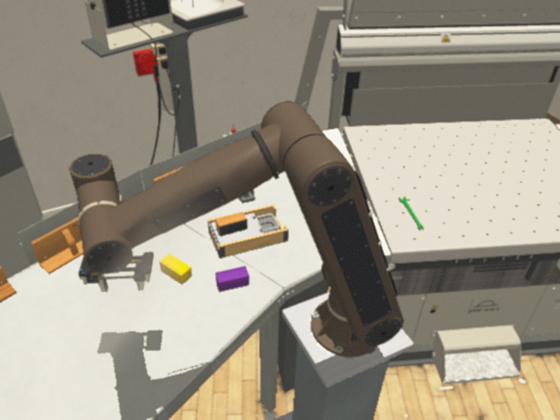

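View pics/side0.png

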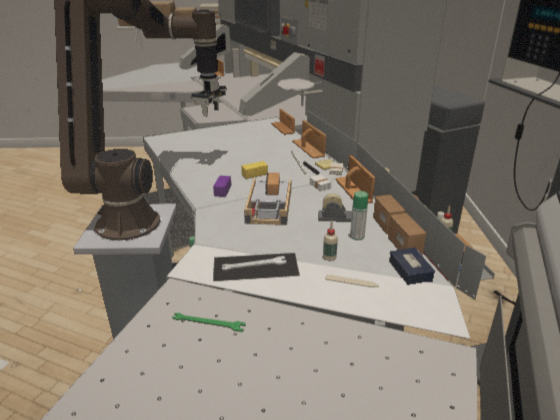

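The side view shows the case at (269,203) with the beech block at (273,183), the loop end facing the camera, the steel spanner on the mat at (254,264) and the bottle at (330,245). Look-alikes: purple block (222,186), yellow block (255,170) and green spanner (209,322), none of which match. Next I'll measure coarsely and take one enlarged crop.

```bash
cat > h.py <<'E'
from plant import r
import cv2,numpy as np
from scipy.spatial.transform import Rotation as Ro
def ray(p,uv,z):
    R=np.array(p["R"]);t=np.array(p["t"]);c=-R.T@t
    d=R.T@np.array([(uv[0]-p["cx"])/p["fx"],(uv[1]-p["cy"])/p["fy"],1.])
    return c+d*(z-c[2])/d[2]
def tool(dst,rpy_target=None):
    "shift/turn in current tool axes to world TCP target"
    s=r.get_state();R0=Ro.from_euler('xyz',s["eef_rot"],degrees=True)
    sh=R0.inv().apply(np.array(dst)-s["tcp_pos"])
    rv=(R0.inv()*Ro.from_euler('xyz',rpy_target,degrees=True)).as_rotvec(degrees=True) if rpy_target is not None else None
    print("shift",sh.round(4),"turn",None if rv is None else rv.round(2))
E
python3 - <<'E'
from h import *
a=cv2.imread("pics/scene0.png");b=cv2.imread("pics/side0.png")
ps=r.camera_params("scene");pd=r.camera_params("side")
for n,uv,z in [("case loop edge L",(247,221),.05),("R",(288,221),.05),("block top",(273,177),.1),("spanL",(224,267),.007),("spanR",(286,261),.007),("bottle base",(330,258),0),("mat corners",(215,257),.003),("",(299,275),.003),("purple",(222,192),0),("yellow",(255,176),0)]:
    print(n,ray(pd,uv,z).round(3))
print("scene block",ray(ps,(232,220),.1).round(3))
c=np.hstack([cv2.resize(a[180:300,150:300],(400,320),interpolation=3),cv2.resize(b[150:290,180:355],(400,320),interpolation=3)])
cv2.imwrite("pics/crop1.png",c)
E
```

```text
case loop edge L [ 0.451 -0.077  0.05 ]
R [ 0.596 -0.08   0.05 ]
block top [0.543 0.182 0.1  ]
spanL [ 0.387 -0.293  0.007]
spanR [ 0.585 -0.263  0.007]
bottle base [ 0.731 -0.238  0.   ]
mat corners [ 0.351 -0.231  0.003]
 [ 0.624 -0.333  0.003]
purple [0.327 0.253 0.   ]
yellow [0.46  0.409 0.   ]
scene block [0.535 0.179 0.1  ]
```

View pics/crop1.png

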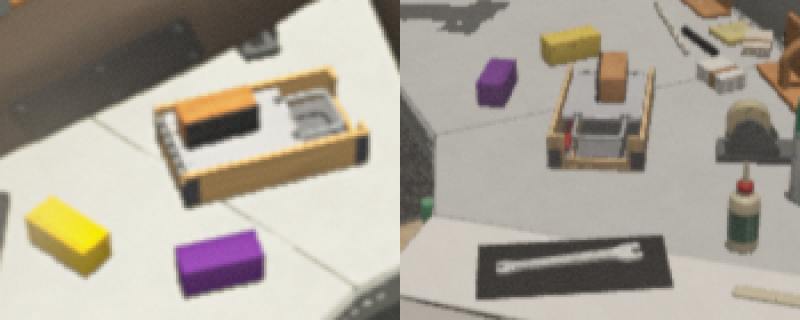

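The crop confirms it: the beech block with its black rubber face is on the flap, the loop faces world -y, and the steel spanner on the mat has its wide head towards +x. I'll bring the wrist camera over the case.

```bash
python3 -m pendant '[[[0.142,0.106,-0.005,0,0,0,1],[0.142,0.106,-0.005,0,0,0,1],[0.142,0.106,-0.005,0,0,0,1],[0.142,0.106,-0.005,0,0,0,1],[0.142,0.106,-0.005,0,0,0,1]]]' && python3 -m pendant '[[[0.142,0.106,-0.005,0,0,0,1],[0.142,0.106,-0.005,0,0,0,1],[0.142,0.106,-0.005,0,0,0,1],[0.142,0.106,-0.005,0,0,0,1],[0.142,0.106,-0.005,0,0,0,1]]]' && python3 -m pendant '[[[0.142,0.106,-0.005,0,0,0,1],[0.142,0.106,-0.005,0,0,0,1],[0.142,0.106,-0.005,0,0,0,1],[0.142,0.106,-0.005,0,0,0,1],[0.142,0.106,-0.005,0,0,0,1]]]' && python3 -m pendant '[[[0,0,0,0,0,34,1],[0,0,0,0,0,34,1],[0,0,0,0,0,34,1],[0,0,0,0,0,34,1],[0,0,0,0,0,34,1]]]' && python3 -m pendant '[[[0,0,0,0,0,34,1],[0,0,0,0,0,34,1],[0,0,0,0,0,34,1],[0,0,0,0,0,34,1],[0,0,0,0,0,34,1]]]'
python3 - <<'E'
from h import *
import pickle
p=r.camera_params("wrist");i=r.capture("wrist");pickle.dump(p,open("w1.pkl","wb"))
cv2.imwrite("pics/w1.png",i[:,:,::-1]);print(r.get_state()["joints"].round(1),r.get_state()["time_s"])
E
```

```text
time_s: 0.65
tcp_pos: [0.3471, 0.4707, 0.4102]
eef_rot: [-180.0, 0.0, -22.3]
contact_force: [-0.0, 0.1, 0.3]
gripper_width: 0.0876
gripper_force: 0.0
time_s: 1.15
tcp_pos: [0.4385, 0.3198, 0.4148]
eef_rot: [180.0, -0.0, -22.3]
contact_force: [0.7, 0.6, -0.1]
gripper_width: 0.088
gripper_force: 0.0
time_s: 1.65
tcp_pos: [0.5303, 0.1688, 0.4193]
eef_rot: [180.0, 0.0, -22.3]
contact_force: [0.6, -0.2, 0.1]
gripper_width: 0.0879
gripper_force: 0.0
time_s: 2.15
tcp_pos: [0.5288, 0.1717, 0.4194]
eef_rot: [180.0, 0.0, -56.2]
contact_force: [-0.0, 0.2, 0.1]
gripper_width: 0.0873
gripper_force: 0.0
time_s: 2.65
tcp_pos: [0.5289, 0.1712, 0.4195]
eef_rot: [180.0, -0.0, -90.0]
contact_force: [0.7, 0.4, -0.9]
gripper_width: 0.0879
gripper_force: 0.0
[ 38.1   8.8 -13.2  -0.  -68.  -37.8] 2.7
```

View pics/w1.png

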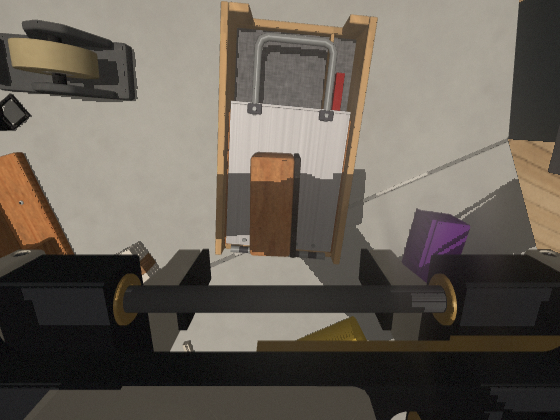

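The wrist view shows the loop bar at (296,41), flap edge at v≈105, the block's top at (251–300, 155–256) and the case walls at u≈222–375. I'll compute poses.

Run:
```python
from h import *
import pickle
p=pickle.load(open("w1.pkl","rb"));i=cv2.imread("pics/w1.png");hsv=cv2.cvtColor(i,cv2.COLOR_BGR2HSV)
m=cv2.inRange(hsv,(3,80,50),(22,255,255));m[:140]=0;m[258:]=0;m[:,:242]=0;m[:,310:]=0
q=np.argwhere(m)[:,::-1].astype(np.float32)
m2=cv2.morphologyEx(m,cv2.MORPH_OPEN,np.ones((5,5)))
c=max(cv2.findContours(m2,0,2)[0],key=cv2.contourArea)
W=np.array([ray(p,u,.1)[:2] for u in c[:,0]],np.float32)*1000
print("brown top rect",cv2.minAreaRect(W), cv2.boundingRect(c))
for n,uv,z in [("blk",(251,154),.1),("",(300,154),.1),("",(250,255),.1),("",(298,257),.1),
 ("loop barL",(264,41),.052),("loop barR",(330,44),.052),("case in L far",(229,22),.062),("out L far",(221,3),.062),("out R far",(377,17),.062),("out L near",(216,255),.062),("flap edge L",(231,102),.05),("flap edge R",(350,111),.05)]:
    print(n,ray(p,uv,z).round(4))
```

```text
brown top rect ((542.4749145507812, 176.3579559326172), (111.539794921875, 44.10440444946289), 88.1602783203125) (250, 153, 44, 103)
blk [0.5618 0.1218 0.1   ]
 [0.513  0.1217 0.1   ]
 [0.5663 0.2315 0.1   ]
 [0.5133 0.2339 0.1   ]
loop barL [0.5499 0.0105 0.052 ]
loop barR [0.481  0.0131 0.052 ]
case in L far [ 0.5838 -0.0039  0.062 ]
out L far [ 0.5908 -0.0201  0.062 ]
out R far [ 0.4369 -0.0085  0.062 ]
out L near [0.6133 0.2491 0.062 ]
flap edge L [0.5876 0.07   0.05  ]
flap edge R [0.4554 0.0792 0.05  ]
```

Block centre is about (0.539,0.177) at yaw -2°, and the case is about (0.524,0.121) at yaw -4.4°; sizes check at 110, 270 and 132 mm. Next I'll grasp the block with the tips above the side walls.

```bash
python3 -m pendant '[[[-0.006,-0.010,0.11,0,0,2,1],[-0.006,-0.010,0.11,0,0,2,1],[-0.006,-0.010,0.11,0,0,2,1],[-0.006,-0.010,0.11,0,0,2,1]]]' && python3 -m pendant '[[[0,0,0.04,0,0,0,1],[0,0,0.066,0,0,0,1],[0,0,0.066,0,0,0,1],[0,0,0.066,0,0,0,1]]]' && python3 -m pendant '[[[0,0,0,0,0,0,-1],[0,0,0,0,0,0,-1],[0,0,0,0,0,0,-1],[0,0,0,0,0,0,-1],[0,0,0,0,0,0,-1]]]' 25 && python3 -m pendant '[[[0,0,0,0,0,0,-1],[0,0,0,0,0,0,-1],[0,0,0,0,0,0,-1]]]' 25 && python3 -m pendant '[[[0,0,-0.01,0,0,0,-1],[0,0,-0.03,0,0,0,-1],[0,0,-0.05,0,0,0,-1],[0,0,-0.05,0,0,0,-1]]]'
```

```text
time_s: 3.1
tcp_pos: [0.5389, 0.1765, 0.3084]
eef_rot: [179.8, -0.2, -91.9]
contact_force: [1.0, 0.3, 0.9]
gripper_width: 0.0877
gripper_force: 0.0
time_s: 3.5
tcp_pos: [0.54, 0.177, 0.246]
eef_rot: [-179.9, 0.0, -92.0]
contact_force: [1.0, 0.1, 0.4]
gripper_width: 0.0877
gripper_force: 0.0
time_s: 4.0
tcp_pos: [0.5392, 0.1764, 0.244]
eef_rot: [-180.0, 0.0, -92.1]
contact_force: [5.9, -0.5, -0.2]
gripper_width: 0.0531
gripper_force: 2.1
time_s: 4.3
tcp_pos: [0.5393, 0.1765, 0.244]
eef_rot: [-180.0, 0.0, -92.1]
contact_force: [1.0, -0.2, 3.4]
gripper_width: 0.0511
gripper_force: 25.0
time_s: 4.7
tcp_pos: [0.5394, 0.1767, 0.2958]
eef_rot: [-179.9, 0.1, -92.1]
contact_force: [1.4, 0.5, -5.2]
gripper_width: 0.0507
gripper_force: 25.0
```

```bash
python3 -m pendant '[[[0.03,0.01,-0.01,0,0,0,-1],[0.075,0.026,-0.01,0,0,0,-1],[0.12,0.041,-0.01,0,0,0,-1],[0.158,0.0545,-0.01,0,0,0,-1],[0.158,0.0545,-0.01,0,0,0,-1]]]' && python3 -m pendant '[[[0.04,0.014,0,0,0,0,-1],[0.085,0.029,0,0,0,0,-1],[0.13,0.045,0,0,0,0,-1],[0.158,0.0545,0,0,0,0,-1],[0.158,0.0545,0,0,0,0,-1]]]' && python3 -m pendant '[[[0,0,0.03,0,0,0,-1],[0,0,0.06,0,0,0,-1],[0,0,0.09,0,0,0,-1],[0,0,0.1,0,0,0,-1],[0,0,0.1,0,0,0,-1]]]' && python3 -m pendant '[[[0,0,0.004,0,0,0,-1],[0,0,0.008,0,0,0,-1],[0,0,0.010,0,0,0,-1],[0,0,0.010,0,0,0,-1]]]'
```

```text
time_s: 5.2
tcp_pos: [0.4752, 0.0167, 0.302]
eef_rot: [179.7, -0.1, -92.3]
contact_force: [0.7, 0.7, -5.8]
gripper_width: 0.051
gripper_force: 25.0
time_s: 5.7
tcp_pos: [0.4161, -0.1377, 0.3024]
eef_rot: [179.8, 0.0, -92.3]
contact_force: [0.5, 0.1, -5.1]
gripper_width: 0.0506
gripper_force: 25.0
time_s: 6.2
tcp_pos: [0.418, -0.1352, 0.2022]
eef_rot: [179.8, -0.0, -92.1]
contact_force: [0.1, 0.1, -4.7]
gripper_width: 0.0509
gripper_force: 25.0
time_s: 6.6
tcp_pos: [0.4188, -0.1353, 0.1941]
eef_rot: [-179.9, 0.0, -92.1]
contact_force: [-0.0, -0.4, -5.0]
gripper_width: 0.0507
gripper_force: 25.0
```

```bash
python3 -m pendant '[[[0,0,0.001,0,0,0,-1],[0,0,0.002,0,0,0,-1],[0,0,0.002,0,0,0,-1]]]' && python3 -m pendant '[[[0,0,0,0,0,0,-0.1],[0,0,0,0,0,0,0.2],[0,0,0,0,0,0,0.6],[0,0,0,0,0,0,1],[0,0,0,0,0,0,1]]]' && python3 -m pendant '[[[0,0,-0.04,0,0,0,1],[0,0,-0.08,0,0,0,1],[0,0,-0.12,0,0,0,1],[0,0,-0.16,0,0,0,1],[0,0,-0.16,0,0,0,1]]]'
python3 - <<'E'
from h import *
import pickle
s=r.get_state();p=r.camera_params("wrist");i=r.capture("wrist");pickle.dump(p,open("w2.pkl","wb"))
cv2.imwrite("pics/w2.png",i[:,:,::-1])
E
```

```text
time_s: 6.9
tcp_pos: [0.4188, -0.1354, 0.1937]
eef_rot: [-179.9, -0.0, -92.1]
contact_force: [-7.8, 3.9, 24.2]
gripper_width: 0.051
gripper_force: 25.0
time_s: 7.4
tcp_pos: [0.4187, -0.1354, 0.1918]
eef_rot: [-180.0, 0.0, -92.1]
contact_force: [-0.4, 0.5, 0.2]
gripper_width: 0.0715
gripper_force: 0.0
time_s: 7.9
tcp_pos: [0.4201, -0.1355, 0.357]
eef_rot: [-179.5, 0.0, -92.0]
contact_force: [0.4, -0.6, -0.5]
gripper_width: 0.0875
gripper_force: 0.0
```

View pics/w2.png

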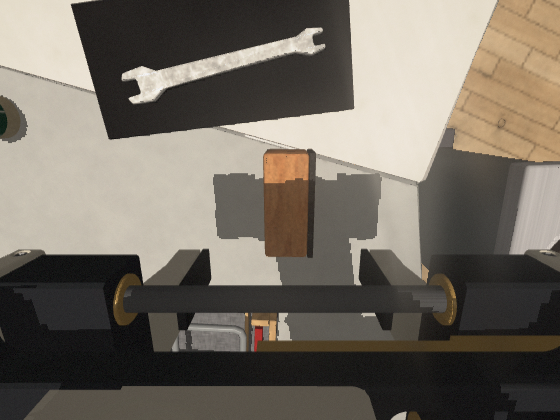

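The block stands upright at about (0.42,-0.135). The spanner's wide head is at (140,88) and its narrow head at (315,40). Now to the loop.

```bash
python3 -m pendant '[[[-0.1487,-0.0903,0.05,0,0,0,0.14],[-0.1487,-0.0903,0.05,0,0,0,0.14],[-0.1487,-0.0903,0.05,0,0,0,0.14],[-0.1487,-0.0903,0.05,0,0,0,0.14],[-0.1487,-0.0903,0.05,0,0,0,0.14]]]' && python3 -m pendant '[[[0,0,0,0,0,-42,0.14],[0,0,0,0,0,-42,0.14],[0,0,0,0,0,-42,0.14],[0,0,0,0,0,-42,0.14],[0,0,0,0,0,-42,0.14]]]' && python3 -m pendant '[[[0,0,0,0,0,-42,0.14],[0,0,0,0,0,-42,0.14],[0,0,0,0,0,-42,0.14],[0,0,0,0,0,-42,0.14],[0,0,0,0,0,-42,0.14]]]'  && python3 -m pendant '[[[0,0,0,0,0,-3.6,0.14],[0,0,0,0,0,-3.6,0.14]]]'
python3 - <<'E'
from h import *
import pickle
p=r.camera_params("wrist");i=r.capture("wrist");pickle.dump(p,open("w3.pkl","wb"))
cv2.imwrite("pics/w3.png",i[:,:,::-1]);print(r.get_state()["joints"].round(1))
p=pickle.load(open("w2.pkl","rb"));i=cv2.imread("pics/w2.png");hsv=cv2.cvtColor(i,cv2.COLOR_BGR2HSV)
m=cv2.inRange(hsv,(0,0,90),(180,70,255));m[115:]=0;m[:,:115]=0;m[:,335:]=0
n,l,st,_=cv2.connectedComponentsWithStats(m);k=[j for j in range(1,n) if 1500<st[j,4]<9000];print(st[k])
for j in k:
    q=np.array([ray(p,(u,v),.011)[:2] for v,u in np.argwhere(l==j)],np.float32)*1000
    print(cv2.minAreaRect(q)); cols=np.argwhere(l==j)
    # shank: middle columns
    mid=cols[(cols[:,1]>190)&(cols[:,1]<270)];w=np.array([ray(p,(u,v),.011)[:2] for v,u in mid]);c=w.mean(0);d=np.linalg.svd(w-c)[2][0];print("shank",c,d)
E
```

```text
time_s: 8.45
tcp_pos: [0.5155, 0.0125, 0.2988]
eef_rot: [179.8, -0.1, -92.0]
contact_force: [-1.0, -0.1, -0.7]
gripper_width: 0.0536
gripper_force: 0.0
time_s: 8.95
tcp_pos: [0.5136, 0.0094, 0.3007]
eef_rot: [179.9, 0.0, -49.8]
contact_force: [0.6, -0.3, 0.8]
gripper_width: 0.0498
gripper_force: 0.0
time_s: 9.45
tcp_pos: [0.5136, 0.0094, 0.3007]
eef_rot: [180.0, 0.1, -7.8]
contact_force: [-0.3, 0.2, 0.5]
gripper_width: 0.0501
gripper_force: 0.0
time_s: 9.65
tcp_pos: [0.5137, 0.0095, 0.3008]
eef_rot: [180.0, 0.1, -4.5]
contact_force: [-0.5, 0.3, 0.2]
gripper_width: 0.05
gripper_force: 0.0
[ 23.   10.9 -27.6  -0.  -51.6  62.4]
[[ 121   27  205   77 4063]]
((481.075439453125, -273.6598815917969), (207.07485961914062, 34.029869079589844), 11.361310005187988)
shank [ 0.47333176 -0.27543927] [0.97950943 0.2013983 ]
```

View pics/w3.png

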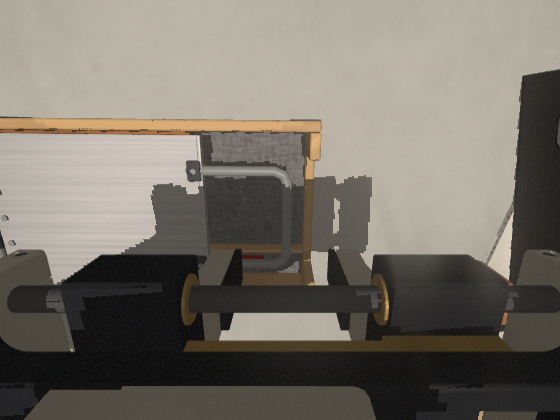

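Spanner is at (0.481,-0.274) with its axis at 11.4°, and its size of 207×34 checks. The bar at u≈286 is centred between the fingers (240/328), so I'll descend and grip.

```bash
python3 -m pendant '[[[0.002,0,0.04,0,0,0,0.14],[0.002,0,0.08,0,0,0,0.14],[0.002,0,0.094,0,0,0,0.14],[0.002,0,0.094,0,0,0,0.14]]]' && python3 -m pendant '[[[0,0,0,0,0,0,-1],[0,0,0,0,0,0,-1],[0,0,0,0,0,0,-1],[0,0,0,0,0,0,-1],[0,0,0,0,0,0,-1]]]' 12 && python3 -m pendant '[[[0,0,0,0,0,0,-1],[0,0,0,0,0,0,-1],[0,0,0,0,0,0,-1]]]'
```

```text
time_s: 10.1
tcp_pos: [0.515, 0.0092, 0.2051]
eef_rot: [179.9, 0.3, -4.6]
contact_force: [0.0, 0.6, 0.5]
gripper_width: 0.05
gripper_force: 0.0
time_s: 10.6
tcp_pos: [0.5163, 0.0098, 0.2083]
eef_rot: [-180.0, -0.1, -4.5]
contact_force: [-0.3, 1.2, -0.8]
gripper_width: 0.0155
gripper_force: 0.0
time_s: 10.9
tcp_pos: [0.5162, 0.0083, 0.2081]
eef_rot: [179.9, 0.0, -4.5]
contact_force: [3.0, -12.4, 3.0]
gripper_width: 0.0072
gripper_force: 12.0
```

```bash
python3 -m pendant '[[[0,-0.0003,0.0,0,0,0,-1],[0,-0.0012,-0.018,0,0,0,-1],[0,-0.005,-0.048,0,0,0,-1],[0,-0.0109,-0.0721,0,0,0,-1],[0,-0.0109,-0.0721,0,0,0,-1]]]' && python3 -m pendant '[[[0,-0.006,-0.018,0,0,0,-1],[0,-0.0134,-0.034,0,0,0,-1],[0,-0.0317,-0.0657,0,0,0,-1],[0,-0.0546,-0.0942,0,0,0,-1],[0,-0.0546,-0.0942,0,0,0,-1]]]'
```

```text
time_s: 11.4
tcp_pos: [0.517, 0.0195, 0.2828]
eef_rot: [179.9, -0.1, -4.5]
contact_force: [1.8, -14.4, 2.9]
gripper_width: 0.0078
gripper_force: 12.0
time_s: 11.9
tcp_pos: [0.5218, 0.0752, 0.3787]
eef_rot: [179.9, -0.2, -4.4]
contact_force: [0.3, -14.7, 11.1]
gripper_width: 0.0073
gripper_force: 12.0
```

```bash
python3 -m pendant '[[[0,-0.0248,-0.026,0,0,0,-1],[0,-0.0551,-0.0466,0,0,0,-1],[0,-0.0881,-0.0623,0,0,0,-1],[0,-0.1231,-0.073,0,0,0,-1],[0,-0.1231,-0.073,0,0,0,-1]]]' && python3 -m pendant '[[[0,-0.036,-0.0053,0,0,0,-1],[0,-0.0727,-0.0051,0,0,0,-1],[0,-0.1088,0.0005,0,0,0,-1],[0,-0.1207,0.0036,0,0,0,-1],[0,-0.1207,0.0036,0,0,0,-1]]]'
```

```text
time_s: 12.4
tcp_pos: [0.5316, 0.2007, 0.4493]
eef_rot: [-179.9, -0.2, -4.4]
contact_force: [-0.8, -2.5, 8.8]
gripper_width: 0.0072
gripper_force: 12.0
time_s: 12.9
tcp_pos: [0.5414, 0.3207, 0.4442]
eef_rot: [-179.9, -0.2, -4.4]
contact_force: [3.5, 0.3, 4.3]
gripper_width: 0.0074
gripper_force: 12.0
```

Run:
```python
from h import *
a=r.capture("scene");b=r.capture("side");i=r.capture("wrist")
cv2.imwrite("pics/m2.png",np.hstack([cv2.resize(a[90:300,150:370],(400,382)),cv2.resize(b[60:270,200:420],(400,382))])[:,:,::-1])
```

```text
(no output)
```

View pics/m2.png

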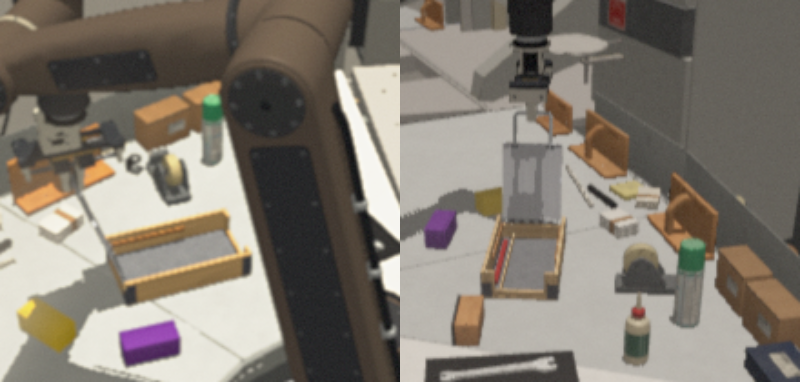

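The flap is up past upright, the block stands on the table and the case is empty. I'll release the loop, clear it and go to the spanner.

```bash
python3 -m pendant '[[[0,0,0,0,0,0,1],[0,0,0,0,0,0,1],[0,0,0,0,0,0,1],[0,0,0,0,0,0,1],[0,0,0,0,0,0,1]]]' && python3 -m pendant '[[[0,0,-0.03,0,0,0,1],[0,0,-0.06,0,0,0,1],[0,0,-0.06,0,0,0,1]]]' && python3 -m pendant '[[[-0.0047,0.199,0.02,0,0,0,1],[-0.0047,0.199,0.02,0,0,0,1],[-0.0047,0.199,0.02,0,0,0,1],[-0.0047,0.199,0.02,0,0,0,1],[-0.0047,0.199,0.02,0,0,0,1]]]' && python3 -m pendant '[[[-0.0047,0.199,0.08,0,0,0,1],[-0.0047,0.199,0.08,0,0,0,1],[-0.0047,0.199,0.08,0,0,0,1],[-0.0047,0.199,0.08,0,0,0,1],[-0.0047,0.199,0.08,0,0,0,1]]]' && python3 -m pendant '[[[-0.0047,0.199,0.08,0,0,-15.8,1],[-0.0047,0.199,0.08,0,0,-15.8,1],[-0.0047,0.199,0.08,0,0,-15.8,1],[-0.0047,0.199,0.08,0,0,-15.8,1],[-0.0047,0.199,0.08,0,0,-15.8,1]]]'
python3 - <<'E'
from h import *
import pickle
p=r.camera_params("wrist");s=r.get_state();i=r.capture("wrist");pickle.dump(p,open("w4.pkl","wb"));b=r.capture("side")
hsv=cv2.cvtColor(i,cv2.COLOR_RGB2HSV)
cv2.imwrite("pics/w4.png",np.hstack([cv2.resize(i[:,:,::-1],(440,330)),cv2.resize(b[60:270,200:420],(346,330))[:,:,::-1]]));cv2.imwrite("pics/w4full.png",i[:,:,::-1]);print(s["joints"].round(1))
E
```

```text
time_s: 13.55
tcp_pos: [0.5404, 0.3179, 0.4431]
eef_rot: [180.0, 0.0, -4.5]
contact_force: [-0.0, -0.5, -0.3]
gripper_width: 0.0418
gripper_force: 0.1
time_s: 13.85
tcp_pos: [0.5411, 0.3181, 0.5082]
eef_rot: [-179.8, -0.3, -4.5]
contact_force: [0.3, -0.7, 0.9]
gripper_width: 0.0661
gripper_force: 0.0
time_s: 14.35
tcp_pos: [0.5188, 0.1155, 0.4833]
eef_rot: [180.0, 0.0, -4.7]
contact_force: [0.4, 1.4, -0.0]
gripper_width: 0.0876
gripper_force: 0.0
time_s: 14.85
tcp_pos: [0.4984, -0.0808, 0.4013]
eef_rot: [180.0, 0.2, -4.7]
contact_force: [-0.5, 0.5, -0.0]
gripper_width: 0.0874
gripper_force: 0.0
time_s: 15.35
tcp_pos: [0.4789, -0.2783, 0.3215]
eef_rot: [-180.0, 0.1, 11.2]
contact_force: [0.0, 1.0, -0.0]
gripper_width: 0.088
gripper_force: 0.0
[ -9.9  13.3 -21.3  -0.  -55.6 111.1]
```

View pics/w4.png

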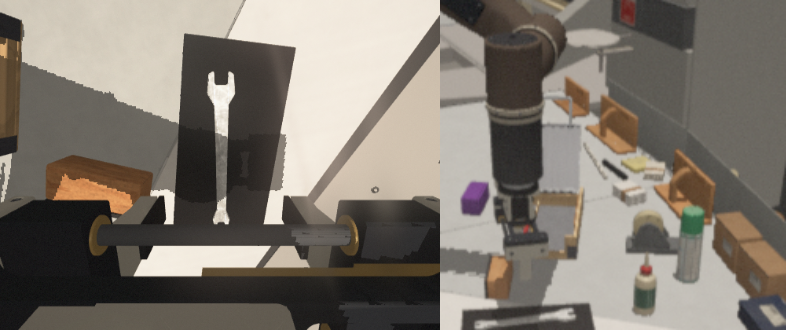

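The spanner runs vertically at u≈283 (full scale) between the fingers, the flap leans back open on its own, and the block and bottle stand. I'll do a quick fine check of the offset.

Run:
```python
from h import *
import pickle
p=pickle.load(open("w4.pkl","rb"));i=cv2.imread("pics/w4full.png");hsv=cv2.cvtColor(i,cv2.COLOR_BGR2HSV)
m=cv2.inRange(hsv,(0,0,120),(180,70,255));m[:85]=0;m[285:]=0;m[:,:255]=0;m[:,:255]=0;m[:,312:]=0
n,l,st,_=cv2.connectedComponentsWithStats(m);j=1+st[1:,4].argmax();print(st[j])
q=np.array([ray(p,(u,v),.011) for v,u in np.argwhere(l==j)])
s=r.get_state();R0=Ro.from_euler('xyz',s["eef_rot"],degrees=True)
t=R0.inv().apply(q-s["tcp_pos"]);v=np.argwhere(l==j)[:,0]
print("x range",t[:,0].min(),t[:,0].max(),s["tcp_pos"],s["eef_rot"])
for a,b in((140,160),(180,200),(230,250)):
    k=(v>a)&(v<b);print(t[k].mean(0).round(4),np.ptp(t[k][:,1]).round(4))
print(cv2.minAreaRect((t[:,:2]*1000).astype(np.float32)))
```

```text
[ 263   91   36   98 1860]
x range 0.017012484678858478 0.10695079454385709 [ 0.47904733 -0.27795631  0.32139776] [-1.79932624e+02  1.71961865e-01  1.11071876e+01]
[ 0.0543 -0.0029  0.3102] 0.0165
[ 0.0219 -0.0011  0.3103] 0.009<stdin>:11: RuntimeWarning: Mean of empty slice.
  ret = um.true_divide(
Traceback (most recent call last):
ValueError: zero-size array to reduction operation maximum which has no identity
```

```bash
python3 -m pendant '[[[0.003,-0.003,0.04,0,0,0,0.36],[0.003,-0.003,0.08,0,0,0,0.36],[0.003,-0.003,0.11,0,0,0,0.36],[0.003,-0.003,0.125,0,0,0,0.36],[0.003,-0.003,0.125,0,0,0,0.36]]]' && python3 -m pendant '[[[0,0,0.005,0,0,0,0.36],[0,0,0.010,0,0,0,0.36],[0,0,0.0125,0,0,0,0.36],[0,0,0.0125,0,0,0,0.36]]]' && python3 -m pendant '[[[0,0,0,0,0,0,-1],[0,0,0,0,0,0,-1],[0,0,0,0,0,0,-1],[0,0,0,0,0,0,-1],[0,0,0,0,0,0,-1]]]' 40 && python3 -m pendant '[[[0,0,0,0,0,0,-1],[0,0,0,0,0,0,-1],[0,0,0,0,0,0,-1],[0,0,0,0,0,0,-1]]]'
```

```text
time_s: 15.95
tcp_pos: [0.4817, -0.2714, 0.1964]
eef_rot: [-179.9, 0.2, 11.3]
contact_force: [-0.6, 0.4, 0.2]
gripper_width: 0.0604
gripper_force: 0.0
time_s: 16.35
tcp_pos: [0.482, -0.2724, 0.1862]
eef_rot: [180.0, -0.0, 11.3]
contact_force: [0.1, 1.1, -0.9]
gripper_width: 0.0596
gripper_force: 0.0
time_s: 16.85
tcp_pos: [0.4819, -0.2724, 0.1859]
eef_rot: [180.0, -0.0, 11.3]
contact_force: [-0.1, 0.7, 0.0]
gripper_width: 0.0251
gripper_force: 0.0
time_s: 17.25
tcp_pos: [0.4819, -0.2725, 0.1859]
eef_rot: [180.0, -0.0, 11.3]
contact_force: [-0.3, -1.2, -0.2]
gripper_width: 0.014
gripper_force: 40.0
```

The opening of 14 mm is below the 17 mm shank, so the tips hold only the top edge. I'll reopen, go 3 mm lower and grip again.

```bash
python3 -m pendant '[[[0,0,0,0,0,0,-0.3],[0,0,0,0,0,0,-0.3],[0,0,0,0,0,0,-0.3],[0,0,0.003,0,0,0,-0.3],[0,0,0.003,0,0,0,-0.3]]]' && python3 -m pendant '[[[0,0,0,0,0,0,-1],[0,0,0,0,0,0,-1],[0,0,0,0,0,0,-1],[0,0,0,0,0,0,-1],[0,0,0,0,0,0,-1]]]' 40 && python3 -m pendant '[[[0,0,0,0,0,0,-1],[0,0,0,0,0,0,-1],[0,0,0,0,0,0,-1]]]'
```

```text
time_s: 17.75
tcp_pos: [0.4817, -0.2723, 0.1824]
eef_rot: [-180.0, 0.0, 11.3]
contact_force: [0.7, -0.1, 0.1]
gripper_width: 0.0305
gripper_force: 0.0
time_s: 18.25
tcp_pos: [0.4819, -0.2724, 0.1829]
eef_rot: [180.0, -0.0, 11.3]
contact_force: [0.0, -0.1, -0.7]
gripper_width: 0.0147
gripper_force: 40.0
time_s: 18.55
tcp_pos: [0.4819, -0.2724, 0.1829]
eef_rot: [180.0, 0.0, 11.3]
contact_force: [-0.3, -0.0, -0.1]
gripper_width: 0.0147
gripper_force: 40.0
```

```bash
python3 -m pendant '[[[0,0,-0.005,0,0,0,-1],[0,0,-0.015,0,0,0,-1],[0,0,-0.03,0,0,0,-1],[0,0,-0.03,0,0,0,-1]]]' && python3 -m pendant '[[[0,0,-0.03,0,0,0,-1],[0,0,-0.07,0,0,0,-1],[0,0,-0.1,0,0,0,-1],[0,0,-0.13,0,0,0,-1],[0,0,-0.13,0,0,0,-1]]]' && python3 -m pendant '[[[0,0,0,0,0,5,-1],[0,0,0,0,0,13,-1],[0,0,0,0,0,21,-1],[0,0,0,0,0,29,-1],[0,0,0,0,0,35,-1]]]' && python3 -m pendant '[[[0,0,0,0,0,8,-1],[0,0,0,0,0,16,-1],[0,0,0,0,0,24,-1],[0,0,0,0,0,32,-1],[0,0,0,0,0,38,-1]]]'&& python3 -m pendant '[[[0,0,0,0,0,8,-1],[0,0,0,0,0,16,-1],[0,0,0,0,0,24,-1],[0,0,0,0,0,32.7,-1],[0,0,0,0,0,32.7,-1]]]'
python3 - <<'E'
from h import *
import pickle
p=r.camera_params("wrist");s=r.get_state();i=r.capture("wrist");pickle.dump(p,open("w5.pkl","wb"));a=r.capture("side")
cv2.imwrite("pics/w5full.png",i[:,:,::-1])
cv2.imwrite("pics/w5.png",np.hstack([cv2.resize(i,(440,330)),cv2.resize(a[110:290,200:390],(348,330))])[:,:,::-1])
E
```

```text
time_s: 18.95
tcp_pos: [0.4828, -0.2726, 0.2153]
eef_rot: [179.9, -0.2, 11.3]
contact_force: [1.3, -0.0, -1.1]
gripper_width: 0.0147
gripper_force: 40.0
time_s: 19.45
tcp_pos: [0.483, -0.2728, 0.3475]
eef_rot: [179.8, -0.4, 11.3]
contact_force: [0.2, 0.2, -1.0]
gripper_width: 0.0145
gripper_force: 40.0
time_s: 19.95
tcp_pos: [0.4816, -0.2723, 0.342]
eef_rot: [-180.0, 0.1, -24.0]
contact_force: [0.4, -0.6, -1.5]
gripper_width: 0.0144
gripper_force: 40.0
time_s: 20.45
tcp_pos: [0.4816, -0.2723, 0.342]
eef_rot: [180.0, 0.1, -62.0]
contact_force: [-0.6, 1.1, -0.4]
gripper_width: 0.0147
gripper_force: 40.0
time_s: 20.95
tcp_pos: [0.4816, -0.2723, 0.3421]
eef_rot: [179.9, 0.0, -94.6]
contact_force: [0.1, -0.1, -1.1]
gripper_width: 0.0144
gripper_force: 40.0
```

View pics/w5.png

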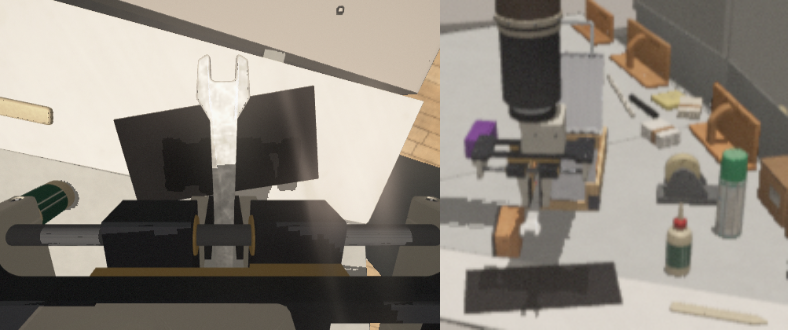

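The spanner is held in line, wide head towards the camera; the block and bottle stand. I'll carry it over the wide bay and lower it.

```bash
python3 -m pendant '[[[-0.03,-0.002,0,0,0,0,-1],[-0.07,-0.0045,0,0,0,0,-1],[-0.115,-0.0075,0,0,0,0,-1],[-0.16,-0.0105,0,0,0,0,-1],[-0.1974,-0.013,0,0,0,0,-1]]]' && python3 -m pendant '[[[-0.04,-0.0026,0,0,0,0,-1],[-0.08,-0.0052,0,0,0,0,-1],[-0.12,-0.008,0,0,0,0,-1],[-0.16,-0.0105,0,0,0,0,-1],[-0.1974,-0.013,0,0,0,0,-1]]]' && python3 -m pendant '[[[0,0,0.02,0,0,0,-1],[0,0,0.05,0,0,0,-1],[0,0,0.08,0,0,0,-1],[0,0,0.1,0,0,0,-1],[0,0,0.1,0,0,0,-1]]]' && python3 -m pendant '[[[0,0,0.01,0,0,0,-1],[0,0,0.02,0,0,0,-1],[0,0,0.03,0,0,0,-1],[0,0,0.035,0,0,0,-1],[0,0,0.035,0,0,0,-1]]]'
```

```text
time_s: 21.55
tcp_pos: [0.51, -0.0746, 0.3429]
eef_rot: [-180.0, 0.0, -94.1]
contact_force: [0.3, -0.2, -0.6]
gripper_width: 0.0142
gripper_force: 40.0
time_s: 22.05
tcp_pos: [0.538, 0.1211, 0.3428]
eef_rot: [-180.0, 0.0, -94.1]
contact_force: [1.2, -0.5, -1.2]
gripper_width: 0.0144
gripper_force: 40.0
time_s: 22.55
tcp_pos: [0.537, 0.1187, 0.2399]
eef_rot: [179.7, -0.2, -94.2]
contact_force: [-0.7, -0.5, -1.7]
gripper_width: 0.0144
gripper_force: 40.0
time_s: 23.05
tcp_pos: [0.5379, 0.119, 0.2072]
eef_rot: [179.9, -0.0, -94.4]
contact_force: [0.2, 0.0, -1.9]
gripper_width: 0.0144
gripper_force: 40.0
```

```bash
python3 -m pendant '[[[0,0,0.004,0,0,0,-1],[0,0,0.008,0,0,0,-1],[0,0,0.012,0,0,0,-1],[0,0,0.014,0,0,0,-1],[0,0,0.014,0,0,0,-1]]]' && python3 -m pendant '[[[0,0,0.001,0,0,0,-1],[0,0,0.002,0,0,0,-1],[0,0,0.003,0,0,0,-1],[0,0,0.004,0,0,0,-1]]]'
```

```text
time_s: 23.55
tcp_pos: [0.5381, 0.1191, 0.1935]
eef_rot: [180.0, -0.0, -94.4]
contact_force: [0.3, 0.3, -0.7]
gripper_width: 0.0144
gripper_force: 40.0
time_s: 23.95
tcp_pos: [0.5382, 0.1193, 0.1899]
eef_rot: [-180.0, 0.0, -94.4]
contact_force: [0.3, 0.3, -0.4]
gripper_width: 0.0146
gripper_force: 40.0
```

```bash
python3 -m pendant '[[[0,0,0.001,0,0,0,-1],[0,0,0.002,0,0,0,-1],[0,0,0.002,0,0,0,-1]]]' && python3 -m pendant '[[[0,0,0,0,0,0,-0.5],[0,0,0,0,0,0,-0.3],[0,0,0,0,0,0,-0.2],[0,0,0,0,0,0,-0.1],[0,0,0,0,0,0,-0.1]]]' && python3 -m pendant '[[[0,0,-0.02,0,0,0,-0.1],[0,0,-0.06,0,0,0,-0.1],[0,0,-0.1,0,0,0,-0.1],[0,0,-0.15,0,0,0,-0.1],[0,0,-0.15,0,0,0,-0.1]]]' && python3 -m pendant '[[[0.1,0,-0.1,0,0,0,-0.1],[0.1,0,-0.1,0,0,0,-0.1],[0.1,0,-0.1,0,0,0,-0.1],[0.1,0,-0.1,0,0,0,-0.1],[0.1,0,-0.1,0,0,0,-0.1]]]'
python3 - <<'E'
from h import *
i=r.capture("wrist");a=r.capture("side")
cv2.imwrite("pics/w6.png",np.hstack([cv2.resize(i,(440,330)),cv2.resize(a[90:290,190:390],(330,330))])[:,:,::-1])
E
```

```text
time_s: 24.25
tcp_pos: [0.5382, 0.1192, 0.1879]
eef_rot: [-180.0, -0.0, -94.4]
contact_force: [0.4, 0.3, -0.8]
gripper_width: 0.0145
gripper_force: 40.0
time_s: 24.75
tcp_pos: [0.5382, 0.1192, 0.1879]
eef_rot: [-180.0, 0.0, -94.4]
contact_force: [-0.7, 0.7, -0.3]
gripper_width: 0.039
gripper_force: 0.0
time_s: 25.25
tcp_pos: [0.54, 0.1199, 0.3451]
eef_rot: [-179.4, 0.3, -94.3]
contact_force: [0.1, 0.4, -0.3]
gripper_width: 0.0397
gripper_force: 0.0
time_s: 25.75
tcp_pos: [0.5302, 0.0188, 0.4386]
eef_rot: [-179.9, 0.1, -94.5]
contact_force: [-0.6, -0.2, -0.6]
gripper_width: 0.0393
gripper_force: 0.0
```

View pics/w6.png

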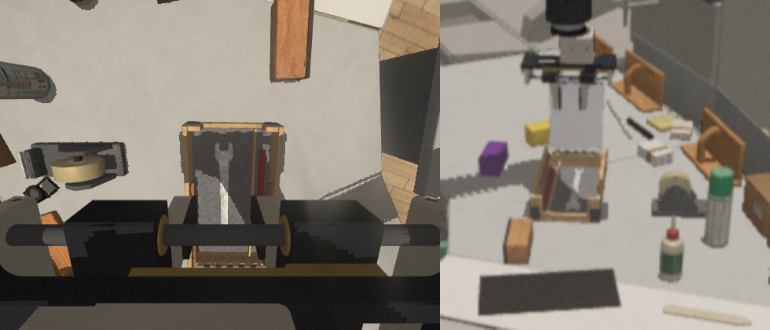

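The final view shows the spanner flat in the wide bay (224,185), the flap leaning back open, and the block and bottle standing, with nothing touched. Handing in.

```bash
python3 -c "
from plant import r
print(r.close_job())"
```

```text
the job is handed in; nothing more can be done
None
```

The job is handed in at about 26 s: in the last picture the block stands on the table clear of the case, the flap leans back open, the spanner lies in the wide bay and the oil bottle is upright; no verdict came back.

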